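# Weigh a mailing tube and put it in the pickup rack

## Robot

A 6-joint arm with a two-finger parallel gripper is mounted at the origin on the work surface. World frame = base frame: x ahead of the robot, y to its left, z up, the work surface at z = 0. Lengths are in m, angles in rad, forces in N, time in s.
With the tool pointing down it reaches from about 0.35 to 0.975 m from the base axis. Payload 4.9 kg.
Tool frame: the origin (TCP) lies at the very end of the fingers, on their centre line; the grasp point (between the pads) lies 19 mm behind it; x points along the fingers, y is the direction in which the jaws open and shut, and the axes are right-handed (so a half turn about x gives the same grasp; the last joint's range is limited). The gripper opens to 85 mm and grips with 20 to 120 N. Pads are 22 mm wide; open, the fingers measure 114 mm over their backs; the gripper's body (76 mm by 85 mm) begins 54 mm behind the grasp point. The pads swing forward as they close: fully open they stand 13 mm farther back than shut.
Start: joints at [-1.298, 0.053, 1.613, -0, 1.476, -0.119], TCP at [0.239, -0.578, 0.231] pointing down, gripper open.
Joint ranges: [-3.01, 3.01], [-1.01, 2.22], [0.06, 2.58], [-1.02, 4.17], [0.09, 2.62], [-3.14, 3.14]. Speed limits (rad/s): [2.57, 2.57, 3.14, 3.14, 3.14, 3.14].

## Interface

Orientations are given as a rotation vector (axis times angle).
In Python, from station import ctrl, get_image, calibration, finish_job, search_frame, cut_out, mark_of gives the robot as it stands. The module is installed in compiled form; this text tells all that it offers.
- The arm moves only by the tool arm_command, never from a script. Its argument "plan" is a list that holds one entry, the list of rows, each a list of 7 numbers: the shift along the tool's x, y, z in m, then the turn, a rotation vector about the tool's x, y, z in degrees, then the finger opening in m, from 0 to 0.0854. A call has 1 to 20 rows; each row shifts and turns the pose as measured when the row begins, along the tool's axes as they then stand; what a row does not reach is not made up. A row lasts 1/12 s, in which the tool goes at most 41.7 mm and 7.16 degrees, less where a joint would pass 70% of its speed; a pose out of reach is approached as far as the arm can. A call with a gripper value outside its range is refused whole. The fingers move at their own pace and stop on an object; "squeeze" is the grip in N (left out, the last holds). Time passes only in rows, so rows that do not move let the fingers close. It gives the time, the measured TCP pose, the force and the opening at its end, in the units of the state.
- ctrl.get_obs(): the state, without advancing time (a new reading comes with each control period).
- get_image(name): name is "scene" or "top"; returns the picture (400x640x3 uint8, red, green, blue); there is no depth.
- calibration(name): a dict with "fx", "fy", "cx", "cy" (pixels), "cam_to_world" (4x4, takes a point from camera to world coordinates). Camera axes: x right, y down, z forward; pixel columns grow to the right and rows downward; lengths in m; the calibration is good to about 2 mm. A picture is of the moment at which its call begins. calibration takes no time and is no camera call.
- finish_job(): hands the job in, once; it reports no verdict.
Trained networks look in the newest picture that a camera, given by its name, has taken for a name from the list of things; names that differ only in an ending like _2 or _b are one class to them, and where a whole thing is asked for, a point or a joint stands for the part that bears it (a point fixed in the world has none). Each returns a list of dicts, best first, with "conf" (0 to 1); they miss things now and then, are a little off and sometimes report something else, mostly with a low value. They report only what shows in the picture. A call takes as long as a camera call. They do not tell look-alikes from the thing itself.
- search_frame(camera, thing): "at" ([x, y, z] in m, in the coordinates of the camera as it stood for that picture, good to about 4 mm: the middle of the surface that is visible of it).
- cut_out(camera, thing): "mask" (400x640 bool, what is visible of it).
- mark_of(camera, thing): "at" ([x, y, z] in m, in the coordinates of the camera as it stood for that picture, good to about 4 mm: a listed point, or the origin of a listed thing).
The state is a dict: "t": time; "q": joint angles; "dq": joint speeds; "effort": joint torques, N m; "tool_pos": TCP position; "tool_rot": TCP orientation; "contact_force": force on the tool from outside, world axes, zero at the start; "wrist_torque": the same for the moment, N m; "opening": finger opening in m.
Only numpy, scipy, OpenCV 4.12 (cv2) and the standard library are available. Lean on these libraries where they do the work, as an engineer would, in place of code of your own. Each camera call takes 0.05 s, during which the arm holds its last target. There are 200 camera calls.

## Task

Pluck the blue-capped mailing tube from the pocket tray, set it gently in the two V saddles of the counter scale and let go so that the scale can settle. Then take it again and slide it into the empty, blue-tagged bay of the pickup rack, plain end first, gently, until it is fully home against the back, with the blue cap sticking out. Leave the other tubes and the loose things on the counter where they are.

Things in the scene. Friction and masses are not known exactly. Their poses are not given: they have to be found in the camera images.
- blue_tube: buff round mailing tube, 180 mm long along its x, body 34 mm in diameter, about 110 g; its -x end is a blue square cap 38 x 38 mm and 40 mm long, its +x end a wooden square cap 38 x 38 mm and 12 mm long. Origin on its axis at mid-length. In the tray it lies with its axis 25 mm above the table.
- blue_cap (a point): centre of the blue cap, on the tube's axis, 70 mm from the tube's middle towards its -x end
- tray: wooden tray 206 x 212 mm with three grey foam pockets along x, side by side 70 mm apart along y (one at the centre), each 186 x 44 mm; floor 6 mm, foam top 36 mm, end walls 38 mm above the table. Across the middle (62 mm along x) the foam is cut down to the floor for the fingers; only there can a tube be gripped. Origin: centre of underside. Fixed.
- saddle (a point): where the middle of the tube's axis lies when resting in the scale's saddles, 70 mm above the table; the tube then lies along this x (+x away from the robot). Two orange V saddles stand 34 mm either side along x, each 10 mm thick, 50 mm wide, up to 69 mm above the table; pan under them 39 mm high, grey housing 33 mm high. Fixed.
- rack: wooden pickup rack, 138 mm deep (x), 216 wide (y), 66 high; three roofed bays 70 mm apart along y, open towards the robot (-x), each 64 mm wide, 54 high, 130 deep to the back board, floor 6 mm above the table, bevelled at the mouth. Origin: centre of underside; the front is 69 mm to -x of it. Fixed.
- bay_tag: blue plate with a brass dot on the roof of the empty bay (44 x 46 mm, top 73 mm above the table). Its origin is not on the plate but inside the bay, mid-width, 25 mm above the table: where the tube's middle lies when home. The back board is 90 mm to +x of it, the bay's front edge 40 mm to -x (50 mm of the tube then sticks out). x points into the bay. Fixed.
- red_tube: mailing tube like the blue one but with a red cap at its -x end, lying in the tray; origin on its axis at mid-length. To be left alone.
- green_tube: mailing tube like the blue one but with a green cap at its -x end, lying in the tray; origin on its axis at mid-length. To be left alone.
- yellow_tube: mailing tube like the blue one but with a yellow cap at its -x end, lying in another bay of the rack; origin on its axis at mid-length. To be left alone.
- white_tube: mailing tube like the blue one but with a white cap at its -x end, lying in another bay of the rack; origin on its axis at mid-length. To be left alone.
- marker: black marker pen with a grey cap, 140 mm long, 15 mm thick, lying on the table along its x; origin under its middle. To be left alone.
- tape_roll: amber roll of tape, 84 mm across, 24 mm high, lying flat beside the rack; origin at the centre of its underside. To be left alone.
- tea_mug: blue mug, 76 mm across, 85 mm high, beside the rack, handle on its +y side; origin at the centre of its underside. To be left alone.
- scale: the counter scale itself: grey housing 170 x 130 mm with orange V saddles on top; origin at the centre of its underside, 70 mm below the saddle point, same axes
Not all that is in view belongs to the job. Leave any green look-alike of the scale alone.

How it is judged:
On the way:
1. the blue-capped tube lies at rest in both saddles of the scale, let go (horizontal distance between blue_tube and saddle below 0.02 m and z of blue_tube in the frame of saddle between -0.004 and 0.004 m and angle between the x axis of blue_tube and the x axis of saddle, either way round below 0.1 rad and contact force between the fingers and blue_tube below 0.1 N and linear speed of blue_tube below 0.02 m/s), for 0.3 s.
At the end, for the whole second after the job is handed in: the blue-capped tube lies let go and at rest (under 0.02 m/s) in the blue-tagged bay, its plain end within 5 mm of the back board, within 14 mm of the bay's middle and 0.15 rad of its direction, on the bay's floor, blue cap outwards (x of blue_tube in the frame of bay_tag between -0.005 and 0.005 m and y of blue_tube in the frame of bay_tag between -0.014 and 0.014 m and z of blue_tube in the frame of bay_tag between -0.006 and 0.01 m and angle between the x axis of blue_tube and the x axis of bay_tag, either way round below 0.15 rad and x of blue_cap in the frame of bay_tag below -0.05 m and contact force between the fingers and blue_tube below 0.1 N and linear speed of blue_tube below 0.02 m/s); the robot touches nothing.
It fails at once if another tube is moved by more than 20 mm (distance of any of red_tube, green_tube, yellow_tube, white_tube from where it was at the start of the episode above 0.02 m).
It fails at once if the marker, tape roll or mug is moved by more than 30 mm (distance of any of marker, tape_roll, tea_mug from where it was at the start of the episode above 0.03 m).
It fails at once if the tube is dropped or pressed onto the scale with more than 40 N (contact force between blue_tube and scale above 40 N).
It fails at once if the tube is rammed against the rack with more than 40 N (contact force between blue_tube and rack above 40 N).
It also fails if it takes over 61 s, if anything falls off the work surface, if the arm or the gripper's body presses on something with over 40 N, if the wrist force passes 120 N, or if a joint passes its speed limit or range.

## Working session

There is one attempt and no reset: what is moved stays moved. The work goes in short steps, Python scripts to look and compute and a tool call to move; the robot and the scene stay as the last step left them, time stands still between calls to the robot, and variables do not carry over. Pictures are saved under pics/ and viewed, about 8 in all and at most 12, crops included, and the job is handed in when it is done.

Besides the shell and the picture viewer there is one more tool, called after "Emit:" by a JSON object that holds its "method" and its "body". arm_command: Moves the arm, as the interface text tells. Its arguments: {"type":"object","properties":{"plan":{"type":"array","items":{"type":"array","items":{"type":"array","items":{"type":"number"}}}},"squeeze":{"type":"number"}},"required":["plan"]}

```bash
mkdir -p pics; cat > h.py <<'E'
import numpy as np,cv2
from station import *
from scipy.spatial.transform import Rotation as R
def save(cam,name):
    im=get_image(cam); cv2.imwrite(f'pics/{name}.png',im[:,:,::-1]); return im
def w(cam,p):
    T=np.array(calibration(cam)['cam_to_world']); return T[:3,:3]@np.array(p)+T[:3,3]
def px(cam,p):
    c=calibration(cam);T=np.linalg.inv(np.array(c['cam_to_world']));q=T[:3,:3]@np.array(p)+T[:3,3]
    return np.array([c['fx']*q[0]/q[2]+c['cx'],c['fy']*q[1]/q[2]+c['cy']])
def ray(cam,uv,z):
    c=calibration(cam);T=np.array(c['cam_to_world']);d=T[:3,:3]@np.array([(uv[0]-c['cx'])/c['fx'],(uv[1]-c['cy'])/c['fy'],1]);o=T[:3,3]
    return o+d*(z-o[2])/d[2]
def pose():
    o=ctrl.get_obs();return np.array(o['tool_pos']),R.from_rotvec(o['tool_rot']),o
E
python3 - <<'E'
from h import *
np.set_printoptions(precision=3,suppress=True)
for c in ['scene','top']:
    save(c,c+'1'); print(c,np.array(calibration(c)['cam_to_world']),calibration(c)['fx'])
    for n in ['blue_tube','blue_cap','saddle','bay_tag','rack','tray','scale','red_tube','green_tube','yellow_tube','white_tube','marker']:
        print(c,n,[(w(c,d['at']).round(3),round(d['conf'],2)) for d in mark_of(c,n)[:3]])
p,r,o=pose();print(o['t'],p,r.as_matrix(),o['contact_force'])
E
```

```text
scene [[ 0.835  0.353 -0.423  1.05 ]
 [ 0.55  -0.502  0.667 -0.825]
 [ 0.023 -0.789 -0.613  0.902]
 [ 0.     0.     0.     1.   ]] 513.5006863754747
scene blue_tube [(array([ 0.462, -0.321,  0.023]), 0.85)]
scene blue_cap [(array([ 0.394, -0.323,  0.023]), 0.57)]
scene saddle [(array([0.331, 0.523, 0.071]), 0.75), (array([0.222, 0.265, 0.072]), 0.7)]
scene bay_tag [(array([ 0.686, -0.001,  0.029]), 0.68)]
scene rack [(array([0.72 , 0.003, 0.005]), 0.83)]
scene tray []
scene scale [(array([ 0.337,  0.519, -0.001]), 0.88), (array([ 0.222,  0.263, -0.001]), 0.85), (array([0.466, 0.316, 0.001]), 0.79)]
scene red_tube [(array([0.719, 0.003, 0.004]), 0.6), (array([ 0.462, -0.249,  0.025]), 0.55)]
scene green_tube [(array([ 0.464, -0.389,  0.027]), 0.77)]
scene yellow_tube [(array([0.382, 0.017, 0.001]), 0.26)]
scene white_tube []
scene marker [(array([0.382, 0.018, 0.004]), 0.76)]
top [[-0.027 -0.997  0.079  0.378]
 [-0.999  0.026 -0.021  0.081]
 [ 0.019 -0.079 -0.997  1.421]
 [ 0.     0.     0.     1.   ]] 435.5900070405491
top blue_tube [(array([ 0.464, -0.316,  0.028]), 0.79)]
top blue_
[... 312 characters left out ...]
)]
top tray []
top scale [(array([0.338, 0.523, 0.002]), 0.95), (array([ 0.222,  0.264, -0.003]), 0.82), (array([0.461, 0.313, 0.001]), 0.81)]
top red_tube [(array([ 0.46 , -0.247,  0.023]), 0.78)]
top green_tube [(array([ 0.467, -0.387,  0.027]), 0.84)]
top yellow_tube [(array([ 0.686, -0.073,  0.023]), 0.67), (array([ 0.392, -0.315,  0.025]), 0.53)]
top white_tube [(array([0.689, 0.072, 0.028]), 0.78), (array([ 0.71 , -0.283, -0.   ]), 0.48), (array([ 0.462, -0.315,  0.026]), 0.39)]
top marker [(array([0.38 , 0.019, 0.003]), 0.58), (array([0.466, 0.311, 0.066]), 0.56)]
1.3 [ 0.239 -0.578  0.231] [[-0.     0.382 -0.924]
 [ 0.    -0.924 -0.382]
 [-1.    -0.    -0.   ]] [ 0.5    0.412 -0.095]
```

View pics/scene1.png

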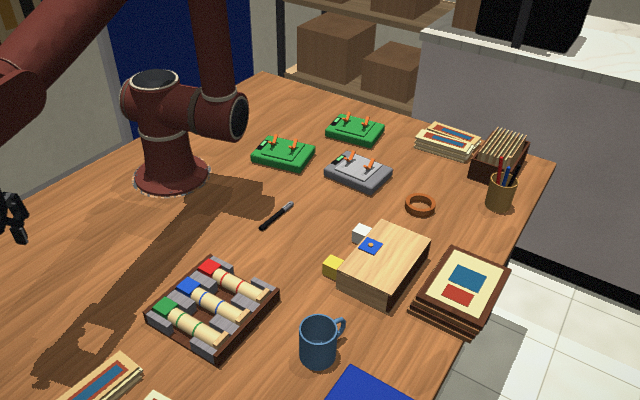

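View pics/top1.png

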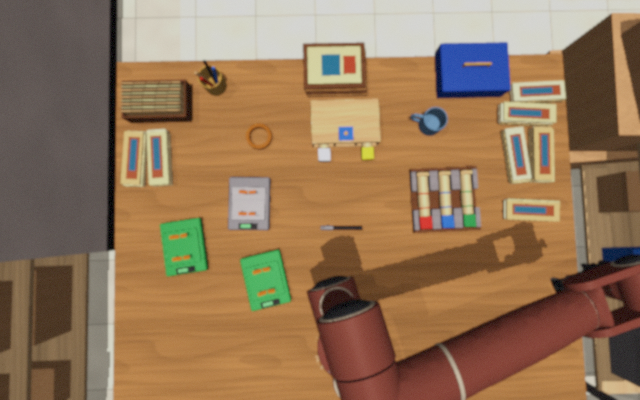

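The pictures show the tray with the blue cap at scene (190,288) and top (447,222). The grey scale is at scene (358,172) and top (250,203), with two green look-alikes next to it. The rack's blue tag is at scene (371,245) and top (346,133), between the white and yellow tubes. The networks' positions agree with this. Next I'll get the yaws from the masks.

```bash
python3 - <<'E'
from h import *
np.set_printoptions(precision=4,suppress=True)
for c in ['scene','top']:
  get_image(c)
  for n,z in [('blue_tube',.04),('bay_tag',.073),('rack',.066),('scale',.033),('green_tube',.04),('red_tube',.04)]:
    for d in cut_out(c,n)[:3]:
        m=d['mask'].astype(np.uint8)
        cs=max(cv2.findContours(m,0,1)[0],key=len)[:,0].astype(float)
        P=np.array([ray(c,u,z)[:2] for u in cs])
        (cx,cy),s,a=cv2.minAreaRect((P*1000).astype(np.float32))
        ys,xs=np.nonzero(m); Q=np.array([ray(c,u,z)[:2] for u in zip(xs,ys)]); e=np.linalg.eigh(np.cov(Q.T))[1][:,1]
        print(c,n,round(d['conf'],2),Q.mean(0),(round(cx),round(cy)),np.round(s),'rect',round(a,1),'pca',round(np.degrees(np.arctan2(e[1],e[0])),1))
p,r,o=pose()
# wanted: x down, y=-Y, z=-X
W=R.from_matrix(np.array([[0,0,-1],[0,-1,0],[-1,0,0]]))
print('turn',np.degrees((r.inv()*W).as_rotvec()), o['t'])
E
```

```text
scene blue_tube 0.76 [ 0.464  -0.3227] (464, -320) [187.  48.] rect 0.9 pca 179.5
scene bay_tag 0.54 [ 0.6784 -0.0057] (678, -5) [48. 44.] rect 89.0 pca 103.7Traceback (most recent call last):
  File "<stdin>", line 11, in <module>
  File "h.py", line 12, in ray
    c=calibration(cam);T=np.array(c['cam_to_world']);d=T[:3,:3]@np.array([(uv[0]-c['cx'])/c['fx'],(uv[1]-c['cy'])/c['fy'],1]);o=T[:3,3]
ValueError: time passes only in moves, steps and waits
```

```bash
sed -i 's/^from scipy.*/&\nfrom functools import lru_cache\ncalibration=lru_cache(calibration)/' h.py; python3 - <<'E'
from h import *
np.set_printoptions(precision=4,suppress=True)
for c in ['scene','top']:
  get_image(c)
  for n,z in [('blue_tube',.04),('bay_tag',.073),('rack',.066),('scale',.033)]:
    for d in cut_out(c,n)[:3]:
        m=d['mask'].astype(np.uint8)
        cs=max(cv2.findContours(m,0,1)[0],key=len)[:,0].astype(float)
        P=np.array([ray(c,u,z)[:2] for u in cs])
        (cx,cy),s,a=cv2.minAreaRect((P*1000).astype(np.float32))
        print(c,n,round(d['conf'],2),P.mean(0),(round(cx),round(cy)),np.round(s),'rect',round(a,1))
p,r,o=pose()
W=R.from_matrix(np.array([[0,0,-1],[0,-1,0],[-1,0,0]]))
print('turn',np.degrees((r.inv()*W).as_rotvec()), o['t'])
E
```

```text
scene blue_tube 0.88 [ 0.4675 -0.3216] (463, -321) [ 46. 186.] rect 89.7
scene blue_tube 0.51 [0.4809 0.2867] (480, 291) [163. 175.] rect 88.8
scene bay_tag 0.69 [ 0.6796 -0.0042] (679, -4) [47. 43.] rect 89.9
scene rack 0.67 [ 0.7261 -0.0283] (728, -26) [159. 269.] rect 0.6
scene scale 0.79 [0.3446 0.5023] (344, 511) [177. 185.] rect 8.9
scene scale 0.77 [0.4768 0.2973] (474, 298) [167. 183.] rect 88.4
scene scale 0.58 [0.2345 0.2492] (231, 256) [182. 176.] rect 12.2
top blue_tube 0.77 [ 0.4597 -0.313 ] (461, -315) [177.  42.] rect 1.1
top bay_tag 0.52 [0.6744 0.001 ] (674, 1) [44. 41.] rect 88.7
top rack 0.57 [0.7123 0.0014] (710, 0) [154. 217.] rect 1.0
top scale 0.81 [0.2214 0.2635] (221, 265) [170. 133.] rect 12.1
top scale 0.7 [0.3337 0.5176] (333, 518) [175. 139.] rect 7.6
top scale 0.6 [0.463  0.3126] (464, 312) [130. 170.] rect 89.1
turn [22.4482 -0.0029 -0.0026] 2.0
```

Emit:
{"method": "arm_command", "body": {"plan": [[[0,0,0,5.6,0,0,0.055],[0,0,0,5.6,0,0,0.055],[0,0,0,5.6,0,0,0.055],[0,0,0,5.6,0,0,0.055],[0,-0.02,-0.02,0,0,0,0.055],[0,-0.03,-0.03,0,0,0,0.055],[0,-0.03,-0.03,0,0,0,0.055],[0,-0.03,-0.03,0,0,0,0.055],[0,-0.03,-0.03,0,0,0,0.055],[0,-0.03,-0.03,0,0,0,0.055],[0,-0.03,-0.03,0,0,0,0.055],[0,-0.02,-0.02,0,0,0,0.055],[0,0,0,0,0,0,0.055]]]}}

```text
t: 3.08
tool_pos: [0.4648, -0.361, 0.2313]
tool_rot: [-2.211, 0.033, 2.207]
contact_force: [-0.3, -0.7, 0.3]
opening: 0.0555
```

```bash
cat > e.py <<'E'
import sys
from h import *
p,r,o=pose()
W=R.from_matrix(np.array([[0,0,-1],[0,-1,0],[-1,0,0]]))
t=np.array(list(map(float,sys.argv[1:4])))
print('turn',np.degrees((r.inv()*W).as_rotvec()).round(2),'shift',r.inv().apply(t-p).round(4),'pos',p.round(4),'t',o['t'],'F',np.round(o['contact_force'],1))
E
python3 e.py .464 -.318 .011
```

```text
turn [-1.58 -0.11 -0.13] shift [ 0.2202 -0.0435  0.0024] pos [ 0.4648 -0.361   0.2313] t 3.0833 F [-0.3 -0.7  0.3]
```

Now to align above the blue tube and drop partway before checking.

Emit:
{"method": "arm_command", "body": {"plan": [[[0,-0.022,0,-1.6,0,0,0.055],[0,-0.021,0.001,0,0,0,0.055],[0.03,0,0,0,0,0,0.055],[0.03,0,0,0,0,0,0.055],[0.03,0,0,0,0,0,0.055],[0.02,0,0,0,0,0,0.055],[0.01,0,0,0,0,0,0.055],[0,0,0,0,0,0,0.055],[0,0,0,0,0,0,0.055]]]}}

```text
t: 3.83
tool_pos: [0.4662, -0.3195, 0.1113]
tool_rot: [2.221, -0.005, -2.206]
contact_force: [0.1, -1.0, 1.4]
opening: 0.0547
```

```bash
python3 e.py .464 -.318 .011; python3 - <<'E'
from h import *
a=get_image('scene'); b=get_image('top')
u=px('scene',[.464,-.318,.08]).astype(int); v=px('top',[.464,-.318,.08]).astype(int)
def crop(i,u,h=65): return cv2.resize(i[max(0,u[1]-h):u[1]+h,max(0,u[0]-h):u[0]+h],(400,400),interpolation=cv2.INTER_CUBIC)
cv2.imwrite('pics/g1.png',np.hstack([crop(a,u),crop(b,v)])[:,:,::-1])
E
```

```text
turn [ 0.31 -0.39 -0.59] shift [ 0.1003 -0.0025  0.0028] pos [ 0.4662 -0.3195  0.1113] t 3.8333 F [ 0.1 -1.   1.4]
```

View pics/g1.png

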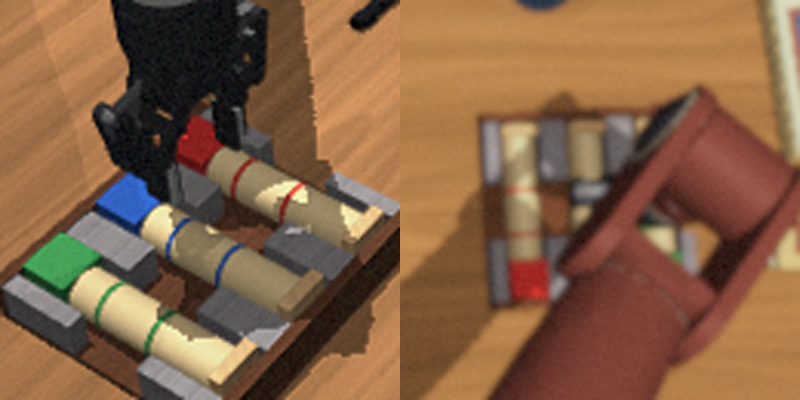

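The crop shows the fingers at left (140–240, 60–190), above the blue tube's gap and clear of both neighbours. Next I'll descend, then close.

Emit:
{"method": "arm_command", "body": {"plan": [[[0.015,-0.002,0.002,0.3,-0.4,-0.6,0.055],[0.02,0,0,0,0,0,0.055],[0.02,0,0,0,0,0,0.055],[0.015,0,0,0,0,0,0.055],[0.01,0,0,0,0,0,0.055],[0.01,0,0,0,0,0,0.055],[0.005,0,0,0,0,0,0.055],[0,0,0,0,0,0,0.055]]]}}

```text
t: 4.6
tool_pos: [0.4707, -0.3241, 0.0207]
tool_rot: [2.232, -0.015, -2.201]
contact_force: [0.5, 1.1, -0.4]
opening: 0.0549
```

```bash
python3 e.py .464 -.318 .011
```

```text
turn [-0.11 -0.8  -0.66] shift [ 0.0095 -0.0062  0.0069] pos [ 0.4707 -0.3241  0.0207] t 4.6 F [ 0.5  1.1 -0.4]
```

Emit:
{"method": "arm_command", "body": {"plan": [[[0.002,-0.004,0.004,0,-0.8,-0.6,0.055],[0.003,-0.002,0.003,0,0,0,0.055],[0.003,0,0,0,0,0,0.055],[0,0,0,0,0,0,0.055]]]}}

```text
t: 4.93
tool_pos: [0.4644, -0.3186, 0.014]
tool_rot: [2.223, -0.005, -2.22]
contact_force: [-0.2, 1.1, -1.0]
opening: 0.0556
```

```bash
python3 e.py .464 -.318 .011
```

```text
turn [-0.11 -0.08 -0.13] shift [ 0.003  -0.0006  0.0004] pos [ 0.4644 -0.3186  0.014 ] t 4.9333 F [-0.2  1.1 -1. ]
```

Emit:
{"method": "arm_command", "body": {"plan": [[[0.003,0,0,0,0,0,0.045],[0,0,0,0,0,0,0.038],[0,0,0,0,0,0,0.03],[0,0,0,0,0,0,0.025],[0,0,0,0,0,0,0.025],[0,0,0,0,0,0,0.025],[0,0,0,0,0,0,0.025],[0,0,0,0,0,0,0.025]]], "squeeze": 40}}

```text
t: 5.6
tool_pos: [0.4652, -0.3193, 0.0121]
tool_rot: [2.224, -0.007, -2.216]
contact_force: [-0.3, 0.4, 0.5]
opening: 0.0327
```

Emit:
{"method": "arm_command", "body": {"plan": [[[-0.01,0,0,0,0,0,0.025],[-0.02,0,0,0,0,0,0.025],[-0.03,0,0,0,0,0,0.025],[-0.03,0,0,0,0,0,0.025],[-0.03,0,0,0,0,0,0.025],[-0.03,0,0,0,0,0,0.025],[-0.01,0,0,0,0,0,0.025],[0,0,0,0,0,0,0.025]]]}}

```text
t: 6.27
tool_pos: [0.4633, -0.3167, 0.1795]
tool_rot: [-2.222, 0.002, 2.219]
contact_force: [1.0, -0.6, -0.5]
opening: 0.0325
```

```bash
python3 e.py .464 .1 .17; python3 - <<'E'
from h import *
c='scene';get_image(c)
for n in ['blue_tube','blue_cap','red_tube','green_tube']: print(n,[(w(c,d['at']).round(3),round(d['conf'],2)) for d in mark_of(c,n)[:2]])
E
```

```text
turn [-0.11 -0.09 -0.01] shift [ 9.400e-03 -4.167e-01  1.000e-04] pos [ 0.4633 -0.3167  0.1795] t 6.2667 F [ 1.  -0.6 -0.5]
blue_tube [(array([ 0.459, -0.317,  0.192]), 0.55), (array([0.465, 0.312, 0.001]), 0.28)]
blue_cap [(array([ 0.392, -0.323,  0.19 ]), 0.86)]
red_tube [(array([ 0.461, -0.25 ,  0.025]), 0.87)]
green_tube []
```

Emit:
{"method": "arm_command", "body": {"plan": [[[0,-0.02,0,0,0,0,0.025],[0,-0.035,0,0,0,0,0.025],[0,-0.035,0,0,0,0,0.025],[0,-0.035,0,0,0,0,0.025],[0,-0.035,0,0,0,0,0.025],[0,-0.035,0,0,0,0,0.025],[0,-0.035,0,0,0,0,0.025],[0,-0.035,0,0,0,0,0.025],[0,-0.035,0,0,0,0,0.025],[0,-0.035,0,0,0,0,0.025],[0,-0.035,0,0,0,0,0.025],[0,-0.035,0,0,0,0,0.025],[0,-0.035,0,0,0,0,0.025],[0,-0.035,0,0,0,0,0.025],[0,-0.035,0,0,0,0,0.025],[0,-0.035,0,0,0,0,0.025],[0,-0.035,0,0,0,0,0.025],[0,-0.03,0,0,0,0,0.025],[0,-0.015,0,0,0,0,0.025],[0,0,0,0,0,0,0.025]]]}}

```text
t: 8.18
tool_pos: [0.4405, 0.3391, 0.1366]
tool_rot: [-2.128, -0.001, 2.292]
contact_force: [0.1, -0.9, -0.2]
opening: 0.0328
```

```bash
python3 e.py .466 .313 .057
```

```text
turn [-0.56  4.26  0.59] shift [ 0.0772  0.0266 -0.0316] pos [0.4405 0.3391 0.1366] t 8.1833 F [ 0.1 -0.9 -0.2]
```

Emit:
{"method": "arm_command", "body": {"plan": [[[0,0.013,-0.015,0,2.2,0,0.025],[0,0.013,-0.012,-0.5,2,0.6,0.025],[0.02,0,0,0,0,0,0.025],[0.01,0,0,0,0,0,0.025],[0,0,0,0,0,0,0.025]]]}}

```text
t: 8.6
tool_pos: [0.4633, 0.3086, 0.0946]
tool_rot: [2.203, -0.008, -2.228]
contact_force: [0.4, -1.0, -1.0]
opening: 0.0328
```

```bash
python3 e.py .466 .313 .057; python3 - <<'E'
from h import *
for c in ['scene','top']:
  get_image(c)
  for n in ['blue_tube','blue_cap','saddle']: print(n,[(w(c,d['at']).round(3),round(d['conf'],2)) for d in mark_of(c,n)[:3]])
E
```

```text
turn [ 0.14  0.64 -0.55] shift [ 0.0375 -0.0047 -0.0032] pos [0.4633 0.3086 0.0946] t 8.6 F [ 0.4 -1.  -1. ]
blue_tube [(array([0.46 , 0.307, 0.108]), 0.67)]
blue_cap [(array([0.391, 0.303, 0.108]), 0.84), (array([ 0.463,  0.315, -0.   ]), 0.48)]
saddle [(array([0.335, 0.521, 0.069]), 0.87), (array([0.221, 0.267, 0.074]), 0.84), (array([0.467, 0.311, 0.077]), 0.74)]
blue_tube [(array([ 0.462, -0.247,  0.028]), 0.61), (array([0.461, 0.31 , 0.113]), 0.43)]
blue_cap [(array([0.391, 0.311, 0.109]), 0.66), (array([ 0.682,  0.283, -0.002]), 0.6)]
saddle [(array([0.469, 0.313, 0.066]), 0.95), (array([0.334, 0.519, 0.071]), 0.83), (array([ 0.46 , -0.246,  0.026]), 0.71)]
```

Emit:
{"method": "arm_command", "body": {"plan": [[[0.008,-0.003,-0.004,0,0.6,-0.5,0.025],[0.01,-0.002,-0.002,0,0,0,0.025],[0.008,0,0,0,0,0,0.025],[0.004,0,0,0,0,0,0.025],[0,0,0,0,0,0,0.025]]]}}

```text
t: 9.42
tool_pos: [0.4734, 0.3172, 0.0698]
tool_rot: [-2.233, -0.01, 2.21]
contact_force: [0.3, -0.4, -0.4]
opening: 0.0327
```

```bash
python3 e.py .469 .313 .057
```

```text
turn [ 0.25 -0.59  0.27] shift [0.0128 0.0042 0.0045] pos [0.4734 0.3172 0.0698] t 9.4167 F [ 0.3 -0.4 -0.4]
```

Emit:
{"method": "arm_command", "body": {"plan": [[[0.003,0.002,0.003,0,-0.3,0,0.025],[0.003,0.002,0.002,0,0,0,0.025],[0.002,0,0,0,0,0,0.025],[0,0,0,0,0,0,0.025]]]}}

```text
t: 9.75
tool_pos: [0.4674, 0.3126, 0.0606]
tool_rot: [2.224, 0.01, -2.218]
contact_force: [0.4, 0.5, -2.3]
opening: 0.0324
```

```bash
python3 e.py .469 .313 .057
```

```text
turn [ 0.26 -0.17  0.23] shift [ 0.0036 -0.0004 -0.0015] pos [0.4674 0.3126 0.0606] t 9.75 F [ 0.4  0.5 -2.3]
```

Emit:
{"method": "arm_command", "body": {"plan": [[[0.001,0,-0.001,0,0,0,0.025],[0.001,0,0,0,0,0,0.025],[0.001,0,0,0,0,0,0.025],[0,0,0,0,0,0,0.025]]]}}

```text
t: 10.08
tool_pos: [0.4689, 0.3133, 0.0592]
tool_rot: [-2.225, -0.01, 2.217]
contact_force: [0.1, -0.1, -0.6]
opening: 0.0327
```

Emit:
{"method": "arm_command", "body": {"plan": [[[0.0015,0,0,0,0,0,0.025],[0.001,0,0,0,0,0,0.025],[0,0,0,0,0,0,0.025]]]}}

```text
t: 10.33
tool_pos: [0.4694, 0.3135, 0.0592]
tool_rot: [-2.225, -0.01, 2.217]
contact_force: [0.1, -0.0, -1.1]
opening: 0.0327
```

Emit:
{"method": "arm_command", "body": {"plan": [[[0.003,0,0,0,0,0,0.025],[0,0,0,0,0,0,0.025],[0,0,0,0,0,0,0.025]]]}}

```text
t: 10.58
tool_pos: [0.4707, 0.3138, 0.0596]
tool_rot: [-2.227, -0.01, 2.215]
contact_force: [-0.1, 0.4, -2.3]
opening: 0.033
```

```bash
python3 e.py .469 .313 .057; python3 - <<'E'
from h import *
c='scene';get_image(c)
for n in ['blue_tube','blue_cap']: print(n,[(w(c,d['at']).round(3),round(d['conf'],2)) for d in mark_of(c,n)[:3]])
E
```

```text
turn [ 0.22 -0.3   0.28] shift [0.0026 0.0008 0.0017] pos [0.4707 0.3138 0.0596] t 10.5833 F [-0.1  0.4 -2.3]
blue_tube [(array([0.467, 0.312, 0.074]), 0.7), (array([0.466, 0.314, 0.004]), 0.27)]
blue_cap [(array([0.398, 0.308, 0.071]), 0.81)]
```

Emit:
{"method": "arm_command", "body": {"plan": [[[0.003,0,0,0,0,0,0.025]]]}}

```text
t: 10.82
tool_pos: [0.4707, 0.3138, 0.0585]
tool_rot: [-2.225, -0.008, 2.217]
contact_force: [-14.6, -7.2, 32.4]
opening: 0.0331
```

That's contact, at 32 N. I'll relax the target and release.

Emit:
{"method": "arm_command", "body": {"plan": [[[-0.001,0,0,0,0,0,0.033],[0,0,0,0,0,0,0.036],[0,0,0,0,0,0,0.04],[0,0,0,0,0,0,0.046],[0,0,0,0,0,0,0.052],[0,0,0,0,0,0,0.06],[0,0,0,0,0,0,0.06],[0,0,0,0,0,0,0.06]]]}}

```text
t: 11.48
tool_pos: [0.4705, 0.3136, 0.0581]
tool_rot: [-2.224, -0.008, 2.218]
contact_force: [-0.3, 0.6, 0.8]
opening: 0.06
```

```bash
python3 e.py .469 .313 .057; python3 - <<'E'
from h import *
for c in ['scene','top']:
  a=save(c,c+'5')
  for n in ['blue_tube','blue_cap']: print(n,[(w(c,d['at']).round(3),round(d['conf'],2)) for d in mark_of(c,n)[:3]])
  if c=='scene': cv2.imwrite('pics/s5.png',cv2.resize(a[110:230,280:440],(800,600),interpolation=cv2.INTER_CUBIC)[:,:,::-1])
E
```

```text
turn [ 0.2  -0.17  0.22] shift [0.0011 0.0006 0.0015] pos [0.4705 0.3136 0.0581] t 11.4833 F [-0.3  0.6  0.8]
blue_tube [(array([0.469, 0.311, 0.072]), 0.71)]
blue_cap [(array([0.399, 0.311, 0.072]), 0.79)]
blue_tube [(array([0.381, 0.013, 0.001]), 0.49), (array([0.469, 0.313, 0.075]), 0.45)]
blue_cap [(array([0.399, 0.317, 0.07 ]), 0.58)]
```

View pics/s5.png

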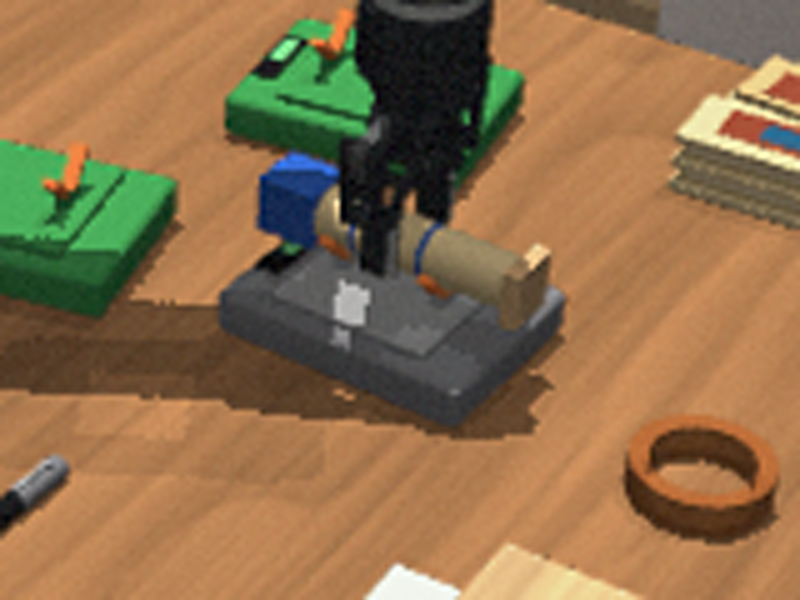

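The tube lies in both saddles (orange Vs at (335,245) and (432,287) in the crop), with the fingers open. I'll hold briefly, lift off and shift to the cap.

Emit:
{"method": "arm_command", "body": {"plan": [[[0,0,0,0,0,0,0.06],[0,0,0,0,0,0,0.06],[0,0,0,0,0,0,0.06],[-0.015,0,0,0,0,0,0.06],[-0.02,0,0,0,0,0,0.06],[-0.02,0,0,0,0,0,0.06],[-0.01,0,0.01,0,0,0,0.06],[0,0,0.02,0,0,0,0.06],[0,0,0.025,0,0,0,0.06],[0,0,0.015,0,0,0,0.06],[0,0,0,0,0,0,0.06]]]}}

```text
t: 12.7
tool_pos: [0.3989, 0.313, 0.1267]
tool_rot: [-2.224, -0.007, 2.216]
contact_force: [0.1, 0.7, 0.4]
opening: 0.0602
```

```bash
python3 e.py .396 .313 .056;python3 - <<'E'
from h import *
for c in ['scene','top']:
  a=get_image(c)
  for n in ['blue_tube','blue_cap']: print(n,[(w(c,d['at']).round(3),round(d['conf'],2)) for d in mark_of(c,n)[:3]])
E
```

```text
turn [ 0.08 -0.2   0.26] shift [0.0707 0.0003 0.0032] pos [0.3989 0.313  0.1267] t 12.7 F [0.1 0.7 0.4]
blue_tube [(array([0.466, 0.309, 0.07 ]), 0.98)]
blue_cap [(array([0.397, 0.314, 0.072]), 0.67), (array([0.467, 0.312, 0.068]), 0.5)]
blue_tube [(array([0.47 , 0.314, 0.073]), 0.68)]
blue_cap []
```

Emit:
{"method": "arm_command", "body": {"plan": [[[0.015,0,0.002,0,0,0,0.06],[0.02,0,0.002,0,0,0,0.06],[0.02,0,0,0,0,0,0.06],[0.008,0,0,0,0,0,0.06],[0.004,0,0,0,0,0,0.06],[0,0,0,0,0,0,0.06]]]}}

```text
t: 13.5
tool_pos: [0.403, 0.3136, 0.0587]
tool_rot: [-2.225, -0.002, 2.208]
contact_force: [-0.2, 0.0, -0.4]
opening: 0.0602
```

```bash
python3 e.py .395 .313 .057
```

```text
turn [-0.23 -0.42  0.32] shift [0.0016 0.0006 0.008 ] pos [0.403  0.3136 0.0587] t 13.5 F [-0.2  0.  -0.4]
```

Emit:
{"method": "arm_command", "body": {"plan": [[[0,0,0.004,0,-0.3,0.3,0.06],[0.001,0,0.004,0,0,0,0.055],[0,0,0,0,0,0,0.045],[0,0,0,0,0,0,0.04],[0,0,0,0,0,0,0.035],[0,0,0,0,0,0,0.03],[0,0,0,0,0,0,0.03],[0,0,0,0,0,0,0.03],[0,0,0,0,0,0,0.03]]], "squeeze": 60}}

```text
t: 14.25
tool_pos: [0.3964, 0.3148, 0.0617]
tool_rot: [-2.225, 0.002, 2.211]
contact_force: [-1.3, 0.3, -1.0]
opening: 0.037
```

Emit:
{"method": "arm_command", "body": {"plan": [[[-0.003,0,0,0,0,0,0.03],[-0.008,0,0,0,0,0,0.03],[-0.015,0,0,0,0,0,0.03],[-0.02,0,0,0,0,0,0.03],[-0.025,0,0,0,0,0,0.03],[-0.02,0,0,0,0,0,0.03],[-0.01,0,0,0,0,0,0.03],[0,0,0,0,0,0,0.03]]]}}

```text
t: 14.92
tool_pos: [0.3945, 0.3137, 0.168]
tool_rot: [-2.222, 0.004, 2.216]
contact_force: [-0.3, 0.4, -1.3]
opening: 0.037
```

```bash
python3 e.py .44 0 .15;python3 - <<'E'
from h import *
for c in ['scene','top']:
  a=get_image(c)
  for n in ['blue_tube','blue_cap','bay_tag']: print(n,[(w(c,d['at']).round(3),round(d['conf'],2)) for d in mark_of(c,n)[:3]])
E
```

```text
turn [-0.25 -0.16  0.04] shift [ 0.0179  0.3135 -0.0468] pos [0.3945 0.3137 0.168 ] t 14.9167 F [-0.3  0.4 -1.3]
blue_tube [(array([0.467, 0.309, 0.177]), 0.8)]
blue_cap [(array([0.397, 0.316, 0.18 ]), 0.74)]
bay_tag [(array([ 0.685, -0.004,  0.024]), 0.49)]
blue_tube [(array([0.465, 0.308, 0.171]), 0.86), (array([0.719, 0.001, 0.   ]), 0.16)]
blue_cap []
bay_tag [(array([ 0.689, -0.005,  0.028]), 0.59)]
```

Emit:
{"method": "arm_command", "body": {"plan": [[[0,0.015,0,0,0,0,0.03],[0,0.03,-0.005,0,0,0,0.03],[0,0.035,-0.005,0,0,0,0.03],[0,0.035,-0.005,0,0,0,0.03],[0,0.035,-0.005,0,0,0,0.03],[0,0.035,-0.005,0,0,0,0.03],[0,0.035,-0.005,0,0,0,0.03],[0,0.035,-0.005,0,0,0,0.03],[0,0.03,-0.005,0,0,0,0.03],[0,0.015,0,0,0,0,0.03],[0,0,0,0,0,0,0.03]]]}}

```text
t: 16.23
tool_pos: [0.4296, 0.0001, 0.1572]
tool_rot: [2.202, -0.004, -2.232]
contact_force: [0.4, 0.1, -1.8]
opening: 0.0368
```

```bash
python3 e.py .45 -.003 .08
```

```text
turn [ 0.13  0.77 -0.34] shift [ 0.0769  0.0027 -0.0215] pos [4.296e-01 1.000e-04 1.572e-01] t 16.2333 F [ 0.4  0.1 -1.8]
```

Emit:
{"method": "arm_command", "body": {"plan": [[[0.015,0.002,-0.01,0.1,0.7,-0.3,0.03],[0.03,0.001,-0.01,0,0,0,0.03],[0.03,0,0,0,0,0,0.03],[0.015,0,0,0,0,0,0.03],[0,0,0,0,0,0,0.03]]]}}

```text
t: 16.65
tool_pos: [0.4516, -0.0026, 0.0649]
tool_rot: [-2.224, 0.003, 2.216]
contact_force: [-1.2, 0.0, -1.8]
opening: 0.0368
```

```bash
python3 e.py .45 -.003 .022;python3 - <<'E'
from h import *
for c in ['scene','top']:
  a=get_image(c)
  for n in ['blue_tube','blue_cap']: print(n,[(w(c,d['at']).round(3),round(d['conf'],2)) for d in mark_of(c,n)[:3]])
E
```

```text
turn [-0.17 -0.2   0.02] shift [0.0429 0.0004 0.0018] pos [ 0.4516 -0.0026  0.0649] t 16.65 F [-1.2  0.  -1.8]
blue_tube [(array([ 0.521, -0.006,  0.077]), 0.77)]
blue_cap [(array([ 0.455, -0.005,  0.071]), 0.66), (array([0.683, 0.28 , 0.   ]), 0.52)]
blue_tube [(array([ 0.53 , -0.004,  0.081]), 0.79), (array([0.464, 0.311, 0.   ]), 0.53)]
blue_cap [(array([ 0.466, -0.387,  0.028]), 0.63)]
```

Emit:
{"method": "arm_command", "body": {"plan": [[[0.015,0,0,0,0,0,0.03],[0.015,0,0,0,0,0,0.03],[0.01,0,0,0,0,0,0.03],[0,0,0,0,0,0,0.03]]]}}

```text
t: 17.28
tool_pos: [0.4617, -0.0042, 0.0363]
tool_rot: [2.251, -0.007, -2.19]
contact_force: [-1.1, 0.3, -1.0]
opening: 0.0374
```

```bash
python3 e.py .615 -.003 .022;python3 - <<'E'
from h import *
a=save('scene','s8'); 
cv2.imwrite('pics/s8c.png',cv2.resize(a[170:320,240:440],(800,600),interpolation=cv2.INTER_CUBIC)[:,:,::-1])
for c in ['scene','top']:
  if c=='top':get_image(c)
  for n in ['blue_tube','blue_cap','bay_tag']: print(n,[(w(c,d['at']).round(3),round(d['conf'],2)) for d in mark_of(c,n)[:3]])
E
```

```text
turn [-0.14 -1.59 -0.23] shift [ 0.0186 -0.0017 -0.1528] pos [ 0.4617 -0.0042  0.0363] t 17.2833 F [-1.1  0.3 -1. ]
blue_tube [(array([ 0.531, -0.007,  0.048]), 0.88)]
blue_cap [(array([ 0.464, -0.006,  0.046]), 0.68)]
bay_tag [(array([0.687, 0.001, 0.024]), 0.82)]
blue_tube [(array([ 0.535, -0.004,  0.051]), 0.8), (array([ 0.709, -0.28 ,  0.   ]), 0.72)]
blue_cap []
bay_tag [(array([ 0.689, -0.002,  0.026]), 0.65)]
```

View pics/s8c.png

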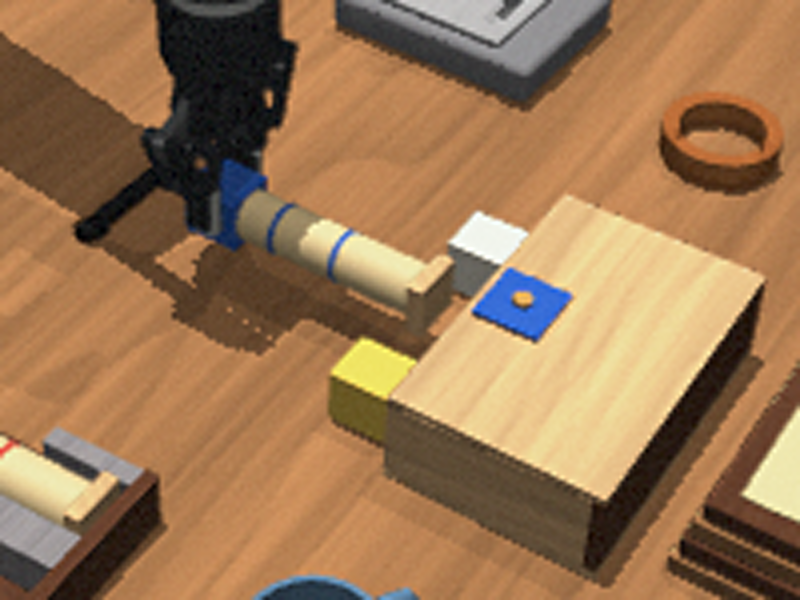

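The tube lines up with the tagged bay: wooden end at (430,290), tag at (522,303), white and yellow caps either side. I'll correct the pitch and height, then slide in.

Emit:
{"method": "arm_command", "body": {"plan": [[[0.006,-0.001,0.002,0,-1.5,-0.2,0.03],[0.006,0,0,0,0,0,0.03],[0.004,0,0,0,0,0,0.03],[0,0,0,0,0,0,0.03]]]}}

```text
t: 18.02
tool_pos: [0.4616, -0.0035, 0.0211]
tool_rot: [-2.224, 0.004, 2.217]
contact_force: [-0.1, 1.4, -1.0]
opening: 0.0372
```

```bash
python3 e.py .615 -.002 .019
```

```text
turn [-0.15 -0.19 -0.05] shift [ 0.0026 -0.0019 -0.1534] pos [ 0.4616 -0.0035  0.0211] t 18.0167 F [-0.1  1.4 -1. ]
```

Emit:
{"method": "arm_command", "body": {"plan": [[[0,-0.001,-0.01,0,0,0,0.03],[0,0,-0.012,0,0,0,0.03],[0,0,-0.012,0,0,0,0.03],[0,0,-0.012,0,0,0,0.03],[0,0,0,0,0,0,0.03]]]}}

```text
t: 18.43
tool_pos: [0.5069, -0.0022, 0.018]
tool_rot: [-2.218, 0.003, 2.222]
contact_force: [0.2, -1.0, -1.5]
opening: 0.0369
```

```bash
python3 e.py .615 -.002 .019
```

```text
turn [-0.16  0.12  0.  ] shift [-0.0012 -0.0005 -0.108 ] pos [ 0.5069 -0.0022  0.018 ] t 18.4333 F [ 0.2 -1.  -1.5]
```

Emit:
{"method": "arm_command", "body": {"plan": [[[-0.002,0,-0.01,0,0,0,0.03],[-0.001,0,-0.012,0,0,0,0.03],[-0.001,0,-0.012,0,0,0,0.03],[0,0,-0.012,0,0,0,0.03],[0,0,-0.012,0,0,0,0.03],[0,0,-0.012,0,0,0,0.03],[0,0,0,0,0,0,0.03]]]}}

```text
t: 19.02
tool_pos: [0.5743, -0.0019, 0.0183]
tool_rot: [-2.207, 0.002, 2.233]
contact_force: [0.1, -0.7, -1.0]
opening: 0.0374
```

```bash
python3 e.py .615 -.002 .019;python3 - <<'E'
from h import *
for c in ['scene','top']:
  a=get_image(c)
  for n in ['blue_tube','blue_cap']: print(n,[(w(c,d['at']).round(3),round(d['conf'],2)) for d in mark_of(c,n)[:3]])
E
```

```text
turn [-0.13  0.66  0.05] shift [-0.0012 -0.     -0.0407] pos [ 0.5743 -0.0019  0.0183] t 19.0167 F [ 0.1 -0.7 -1. ]
blue_tube [(array([ 0.647, -0.003,  0.023]), 0.63)]
blue_cap [(array([ 0.579, -0.002,  0.028]), 0.56)]
blue_tube []
blue_cap []
```

Emit:
{"method": "arm_command", "body": {"plan": [[[-0.001,0,-0.01,0,0.6,0,0.03],[0,0,-0.009,0,0,0,0.03],[0,0,-0.006,0,0,0,0.03],[0,0,-0.003,0,0,0,0.03],[0,0,0,0,0,0,0.03]]]}}

```text
t: 19.73
tool_pos: [0.6006, -0.0016, 0.0179]
tool_rot: [-2.214, 0.001, 2.225]
contact_force: [-1.1, 0.2, -0.2]
opening: 0.0371
```

```bash
python3 e.py .615 -.002 .014;python3 - <<'E'
from h import *
for c in ['scene','top']:
  a=get_image(c)
  for n in ['blue_tube','blue_cap']: print(n,[(w(c,d['at']).round(3),round(d['conf'],2)) for d in mark_of(c,n)[:3]])
E
```

```text
turn [-0.15  0.29  0.09] shift [ 0.0039  0.0004 -0.0144] pos [ 0.6006 -0.0016  0.0179] t 19.7333 F [-1.1  0.2 -0.2]
blue_tube []
blue_cap [(array([ 0.604, -0.003,  0.027]), 0.71)]
blue_tube []
blue_cap []
```

Emit:
{"method": "arm_command", "body": {"plan": [[[0,0,-0.002,0,0,0,0.03],[0,0,-0.002,0,0,0,0.03],[0,0,-0.002,0,0,0,0.03],[0,0,-0.002,0,0,0,0.03]]]}}

```text
t: 20.37
tool_pos: [0.6073, -0.0014, 0.0177]
tool_rot: [-2.212, 0.001, 2.226]
contact_force: [0.7, 0.3, -1.0]
opening: 0.0372
```

Emit:
{"method": "arm_command", "body": {"plan": [[[0,0,-0.002,0,0,0,0.03],[0,0,-0.002,0,0,0,0.03]]]}}

```text
t: 20.53
tool_pos: [0.6119, -0.0015, 0.0178]
tool_rot: [-2.213, 0.001, 2.226]
contact_force: [-0.3, 0.7, -0.5]
opening: 0.0369
```

Emit:
{"method": "arm_command", "body": {"plan": [[[0,0,-0.002,0,0,0,0.03]]]}}

```text
t: 20.62
tool_pos: [0.6142, -0.0015, 0.0178]
tool_rot: [-2.213, 0.001, 2.226]
contact_force: [0.5, 0.6, -2.0]
opening: 0.0371
```

Not at the back board yet. I'll creep on with 1.5 mm rows.

Emit:
{"method": "arm_command", "body": {"plan": [[[0,0,-0.0015,0,0,0,0.03]]]}}

```text
t: 20.7
tool_pos: [0.6157, -0.0015, 0.0177]
tool_rot: [-2.212, 0.001, 2.227]
contact_force: [-6.0, -0.2, -0.3]
opening: 0.0367
```

Emit:
{"method": "arm_command", "body": {"plan": [[[0,0,-0.0015,0,0,0,0.03]]]}}

```text
t: 20.78
tool_pos: [0.6157, -0.0016, 0.017]
tool_rot: [-2.207, 0.001, 2.232]
contact_force: [-9.2, -0.8, 1.7]
opening: 0.0374
```

```bash
python3 e.py .615 -.002 .014;python3 - <<'E'
from h import *
for c in ['scene','top']:
  a=get_image(c)
  for n in ['blue_cap','yellow_tube','white_tube','bay_tag']: print(n,[(w(c,d['at']).round(3),round(d['conf'],2)) for d in mark_of(c,n)[:2]])
E
```

```text
turn [-0.14  0.65  0.09] shift [0.003  0.0004 0.0006] pos [ 0.6157 -0.0016  0.017 ] t 20.7833 F [-9.2 -0.8  1.7]
blue_cap [(array([ 0.619, -0.002,  0.027]), 0.41)]
yellow_tube [(array([0.381, 0.018, 0.   ]), 0.68)]
white_tube []
bay_tag [(array([ 0.685, -0.002,  0.026]), 0.53)]
blue_cap [(array([ 0.711, -0.282,  0.   ]), 0.68), (array([ 0.619, -0.001,  0.023]), 0.6)]
yellow_tube []
white_tube [(array([ 0.468, -0.391,  0.028]), 0.66), (array([0.688, 0.07 , 0.028]), 0.65)]
bay_tag []
```

The back board is touched at about 9 N, and x matches home. Now I'll lower it onto the floor.

Emit:
{"method": "arm_command", "body": {"plan": [[[0.001,0,0,0,0,0,0.03],[0.0015,0,0,0,0,0,0.03]]]}}

```text
t: 21.45
tool_pos: [0.6157, -0.0018, 0.0153]
tool_rot: [-2.208, 0.002, 2.231]
contact_force: [-5.6, -1.7, 5.3]
opening: 0.0369
```

Emit:
{"method": "arm_command", "body": {"plan": [[[0.0015,0,0,0,0,0,0.03]]]}}

```text
t: 21.53
tool_pos: [0.6156, -0.0023, 0.0142]
tool_rot: [-2.207, 0.004, 2.232]
contact_force: [-7.8, -0.8, 4.7]
opening: 0.0373
```

Emit:
{"method": "arm_command", "body": {"plan": [[[0.001,0,0,0,0,0,0.03]]]}}

```text
t: 21.62
tool_pos: [0.6155, -0.0026, 0.0136]
tool_rot: [-2.207, 0.005, 2.233]
contact_force: [-5.3, -0.4, 4.3]
opening: 0.0372
```

Emit:
{"method": "arm_command", "body": {"plan": [[[0,0,0,0,0,0,0.037],[0,0,0,0,0,0,0.039],[0,0,0,0,0,0,0.044],[0,0,0,0,0,0,0.05],[0,0,0,0,0,0,0.055],[0,0,0,0,0,0,0.055],[0,0,0,0,0,0,0.055]]]}}

```text
t: 22.2
tool_pos: [0.6181, -0.0027, 0.0147]
tool_rot: [-2.213, 0.005, 2.227]
contact_force: [0.1, -0.2, 0.2]
opening: 0.0549
```

```bash
python3 e.py .55 -.002 .1;python3 - <<'E'
from h import *
a=save('scene','s9'); 
cv2.imwrite('pics/s9c.png',cv2.resize(a[170:320,240:440],(800,600),interpolation=cv2.INTER_CUBIC)[:,:,::-1])
for c in ['scene','top']:
  if c=='top':get_image(c)
  for n in ['blue_tube','blue_cap']: print(n,[(w(c,d['at']).round(3),round(d['conf'],2)) for d in mark_of(c,n)[:3]])
E
```

```text
turn [-0.22  0.35 -0.03] shift [-0.0849 -0.0003  0.0686] pos [ 0.6181 -0.0027  0.0147] t 22.2 F [ 0.1 -0.2  0.2]
blue_tube [(array([0.385, 0.021, 0.006]), 0.39)]
blue_cap []
blue_tube []
blue_cap [(array([ 0.614, -0.003,  0.019]), 0.46)]
```

View pics/s9c.png

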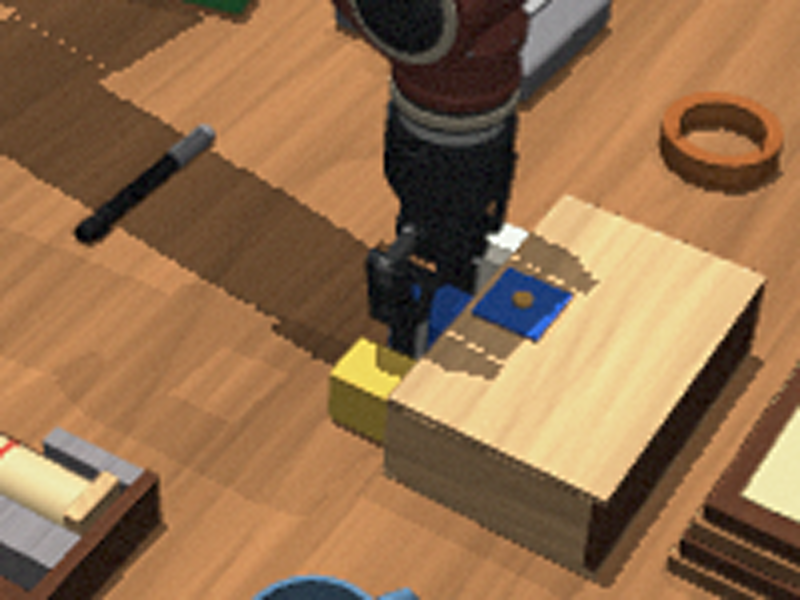

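The fingers are open around the blue cap at (445,310), clear of the yellow and white caps. I'll retreat straight up, then back.

Emit:
{"method": "arm_command", "body": {"plan": [[[-0.01,0,0,0,0,0,0.055],[-0.02,0,0,0,0,0,0.055],[-0.025,0,0.002,0,0,0,0.055],[-0.03,0,0.005,0,0,0,0.055],[-0.03,0,0.01,0,0,0,0.055],[-0.03,0,0.03,0,0,0,0.055],[-0.02,0,0.035,0,0,0,0.055],[0,0,0.035,0,0,0,0.055],[0,0,0.035,0,0,0,0.055],[0,0,0.02,0,0,0,0.055],[0,0,0,0,0,0,0.055]]]}}

```text
t: 23.42
tool_pos: [0.4435, -0.0022, 0.196]
tool_rot: [-2.222, 0.007, 2.219]
contact_force: [0.5, -0.4, -0.4]
opening: 0.0553
```

```bash
python3 - <<'E'
from h import *
a=save('scene','s10'); 
ims=[a]
for c in ['scene','top']:
  if c=='top':ims.append(save('top','t10'))
  for n in ['blue_tube','blue_cap','bay_tag','yellow_tube','white_tube']: print(n,[(w(c,d['at']).round(3),round(d['conf'],2)) for d in mark_of(c,n)[:3]])
A=cv2.resize(ims[0][210:310,300:440],(400,286),interpolation=cv2.INTER_CUBIC);B=cv2.resize(ims[1][85:170,290:409],(400,286),interpolation=cv2.INTER_CUBIC)
cv2.imwrite('pics/f.png',np.hstack([A,B])[:,:,::-1])
# blue outside pixels on top: cap outer edge at z=.044
for u in [(.597,-.002,.044),(.637,-.002,.044)]: print(px('scene',u),px('top',u))
m=(ims[1][:,:,2].astype(int)-ims[1][:,:,0]>50);m[:143]=0;m[165:]=0;m[:,325:345]*=1
ys,xs=np.nonzero(m[:,320:380]);print(len(ys), ray('top',(np.median(xs)+320,ys.max()+.5),.044) if len(ys) else '')
print(pose()[2]['t'],pose()[0])
E
```

```text
blue_tube []
blue_cap [(array([ 0.619, -0.004,  0.024]), 0.7), (array([0.465, 0.311, 0.074]), 0.33)]
bay_tag [(array([ 0.685, -0.003,  0.026]), 0.57)]
yellow_tube []
white_tube []
blue_tube [(array([ 0.689, -0.002,  0.026]), 0.62), (array([ 0.469, -0.389,  0.03 ]), 0.41)]
blue_cap [(array([ 0.617, -0.002,  0.025]), 0.77)]
bay_tag [(array([ 0.687, -0.003,  0.025]), 0.7)]
yellow_tube [(array([ 0.685, -0.071,  0.024]), 0.7), (array([0.719, 0.002, 0.001]), 0.3)]
white_tube [(array([ 0.688, -0.005,  0.028]), 0.61), (array([0.692, 0.071, 0.029]), 0.52)]
[340.72063793 240.71711467] [346.0461214  159.20642751]
[354.74156342 247.08652385] [345.66967661 146.83155309]Traceback (most recent call last):
  File "<stdin>", line 11, in <module>
numpy._core._exceptions._UFuncOutputCastingError: Cannot cast ufunc 'multiply' output from dtype('int64') to dtype('bool') with casting rule 'same_kind'
```

View pics/f.png

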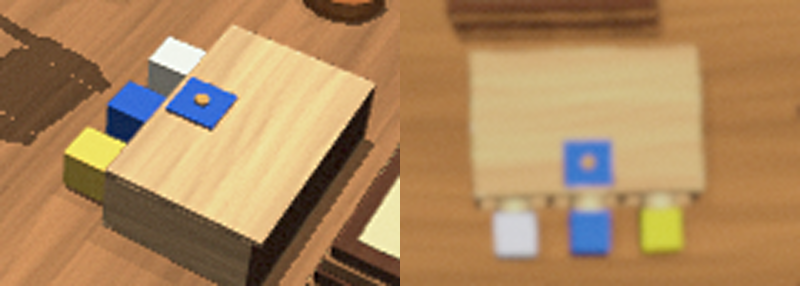

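The blue cap lines up with the white and yellow caps: lower edges at rows 252–256 in the top crop. Measured blue_cap x is 0.618, against 0.616 expected when home. The gripper is clear, so I'm handing in.

```bash
python3 -c "
from station import *
print(finish_job())"
```

```text
the job is handed in; nothing more can be done
None
```

I took the blue-capped tube from the tray, set it in both saddles of the grey scale and let go for over a second. I then gripped it again by its cap and slid it plain end first into the blue-tagged bay. It met the back board at about 9 N. I lowered it to the floor, let go, moved the arm clear and handed in at about 24 s of the 61 s allowed.

**Last checks:**
- **Position:** the networks put the tube at (0.689, -0.002, 0.026) m and the bay at (0.686, -0.003, 0.025) m. That leaves about 3 mm in x, inside the 5 mm limit but close to the networks' own error of about 4 mm.
- **Cap:** the blue cap sticks out level with the white and yellow caps on either side.
- **Other things:** the yellow tube measured within about 2 mm of its starting place. The white one was within about 3 mm in the top view, though the network's first guess there was the blue tube. Red was unchanged when last measured, just after the pluck. Green was not measured again. The marker and tape roll looked unmoved in the pictures, and I did not measure the mug again.

**What disagreed or failed:**
- **Scale contact:** one downward step while placing the tube pressed it on with about 32 N, closer to the 40 N limit than I meant.
- **Missed or wrong detections:** in the last look the networks missed some tubes in the scene view. They also gave some false hits, which I judged against the pictures.
- **Edge check:** a final pixel check of the cap's edge crashed on a coding slip, and I did not repeat it.

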